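# Tip the brass unions out of the tilt-out bin into the parts tray

## Robot

A 7-joint arm with a two-finger parallel gripper is mounted at the origin on a cart in front of the work surface, level with it; the furniture and walls round the work are solid. World frame = base frame: x ahead of the robot, y to its left, z up, the work surface at z = 0. Lengths are in m, angles in rad, forces in N, time in s.
With the tool pointing down it reaches from about 0.4 to 0.9 m from the base axis. Payload 5.5 kg.
Tool frame: the origin (TCP) lies midway between the tips of the shut fingers; the grasp point (between the pads) lies 19 mm behind it; z points along the fingers, y is the line along which they close (so a half turn about z gives the same grasp; the last joint's range is limited). The gripper opens to 92 mm and grips with 3 to 60 N. Pads are 19 mm wide; open, the fingers measure 130 mm over their backs; the gripper's body (75 mm by 190 mm) begins 47 mm behind the grasp point.
Start: joints at [-1.06, 0.501, -0.427, 1.55, 0.221, 1.138, -0.21], TCP at [0.159, 0.63, 0.197] pointing down, gripper open.
Joint ranges: [-2.88, 2.88], [-0.31, 2.03], [-1.54, 1.56], [0.2, 2.42], [-1.41, 4.55], [0.19, 2.02], [-2.57, 2.57]. Speed limits (rad/s): [2.57, 2.57, 3.14, 3.14, 3.14, 3.14, 3.14].

## Interface

Orientations are given as a unit quaternion [w, x, y, z].
In Python, from rig import manip gives the robot as it stands.
- The arm moves only by the tool apply_moves, never from a script. Its argument "increments" is a list of rows, each a list of 3 entries, a list of its own where there are three numbers: the gripper command: -1 is fully open, 1 is shut, values between are in proportion, then the shift along the tool's x, y, z in cm, then the turn about the tool's z in degrees. A call has 1 to 8 rows; each row is the pose to reach, as a shift and turn from the pose commanded when the call began, along the tool's axes at that moment; what a row does not reach only later rows make up. A row lasts 1/10 s, in which the tool goes at most 50 mm and 8.59 degrees, less where a joint would pass 70% of its speed; a pose out of reach is approached as far as the arm can. A call with a gripper value outside its range is refused whole. The fingers move at their own pace and stop on an object; the grip force is fixed at half the most. Time passes only in rows, so rows that repeat a pose let the fingers close. It gives the time, the measured TCP pose, the force, the opening and the grip force at its end, in the units of the state.
- manip.get_obs(): the state, without advancing time (a new reading comes with each control period).
- manip.grab_frame(name): name is "side" or "top" or "wrist"; returns the picture (420x560x3 uint8, blue, green, red); there is no depth.
- manip.calibration(name): a dict with "fx", "fy", "cx", "cy" (pixels), "k1" (the pictures are not rectified: a ray, as slopes to the right and down, at radius r is drawn at 1 + k1 r^2 times it, then the intrinsics apply), "rvec" (rotation vector, rad) and "tvec" (3), from world to camera coordinates, as OpenCV has them. Camera axes: x right, y down, z forward; pixel columns grow to the right and rows downward; lengths in m; the calibration is good to about 2 mm. A picture is of the moment at which its call begins: read the wrist's pose just before it. calibration takes no time and is no camera call; for the wrist camera it gives the pose at the moment of the call.
- manip.finish_job(): hands the job in; it is judged then, once.
Trained networks look in the newest picture that a camera, given by its name, has taken for a name from the list of things; names that differ only in an ending like _2 or _b are one class to them, and where a whole thing is asked for, a point or a joint stands for the part that bears it (a point fixed in the world has none). Each returns a list of dicts, best first, with "score" (0 to 1); they miss things now and then, are a little off and sometimes report something else, mostly with a low value. They report only what shows in the picture. A call takes as long as a camera call.
- manip.boxes_of(target, camera): "location" ([x, y, z] in m, in the coordinates of the camera as it stood for that picture, good to about 4 mm: the middle of the surface that is visible of it).
- manip.cut_out(target, camera): "pixels" (420x560 bool, what is visible of it).
- manip.mark_of(target, camera): "location" ([x, y, z] in m, in the coordinates of the camera as it stood for that picture, good to about 4 mm: a listed point, or the origin of a listed thing).
The state is a dict: "t": time; "q": joint angles; "joint_vel": joint speeds; "effort": joint torques, N m; "eef_pos": TCP position; "eef_rot": TCP orientation; "force": force on the tool from outside, world axes, zero at the start; "torque": the same for the moment, N m; "grip_width": opening from 0.0 (shut) to 1.0 (fully open); "grip_force": force on a finger pad.
Only numpy, scipy, OpenCV 4.12 (cv2) and the standard library are available. Lean on these libraries where they do the work, as an engineer would, in place of code of your own. Each camera call takes 0.05 s, during which the arm holds its last target. There are 200 camera calls.

## Task

Get the brass unions out for the column change: stand the empty steel tray on the bench just in front of the tilt-out bin that holds the brass unions, under where its lip comes down, then pull that bin forward by its black grip bar right to its stop so that all four unions slide into the tray, and swing the bin fully shut again. Leave the tray flat on the bench with the four unions lying in it. Keep the bin with the vials shut and do not shift the glass bottle or the beaker.

Things in the scene. Friction and masses are not known exactly. Their poses are not given: they have to be found in the camera images.
- tray_mid (a point): Shallow open steel tray, 70 mm along its own x, 100 mm along its own y, 14 mm tall, walls and floor 2 mm; stands empty on the bench. The point is its centre, 7 mm above its underside. Graspable over its 70 mm width. Its middle 118 mm ahead of the hinge line, long side pointing at the bin, catches all the unions (15 mm to spare each way).
- brass_bar (a point): Middle of the black round grip bar (14 mm thick, 44 mm long, level) of the bail over the tilt-out bin of four brass unions. Bin shut: x points into the unit, square to its front, y along the bar, z up; bar 75 mm behind (+x) and 150 mm above the hinge line, 240 mm above the bench. It swings up, forward and down round the hinge line at 168 mm radius; the bar may turn in the fingers.
- brass_hinge (a point): Middle of the hinge line of the brass-union bin, 90 mm above the bench, fixed; x points into the unit, y along the hinge, z up. Lip of the bin (50 mm wide): shut, 35 mm ahead (-x), 83 mm above this point; at the stop 76 mm ahead, 41 mm above the bench. The unions slide off there and land 80 to 150 mm ahead of the hinge line. Cheeks and foot reach 38 mm ahead; beyond is free bench.
- bin_brass (a joint): Tilt of the blue open-topped bin of four brass unions, rad: 0 shut, growing as its top swings forward, 1.75 at its front stop. Swings lightly (under 5 N at the bar); let go it falls shut from under about 0.4 and falls open to the stop from over about 0.8. The unions slide out at about 1.5 (walls 3 mm, smooth plastic; front clear).
- vials_bar (a point): Middle of the black round grip bar (14 mm thick, 44 mm long, level) of the bail over the tilt-out bin of three glass vials. Bin shut: x points into the unit, square to its front, y along the bar, z up; bar 75 mm behind (+x) and 150 mm above the hinge line, 240 mm above the bench. It swings up, forward and down round the hinge line at 168 mm radius; the bar may turn in the fingers.
- bin_vials (a joint): Tilt of the bin of glass vials, rad: 0 shut, as for the other bin. Leave it shut.
- union_1_mid (a point): Brass hexagon union, 14 mm across flats, 26 mm long with threaded ends, 25 g, lying with three like it in one of two like bins, side by side (either may hold them); the point is its centre.
- union_2_mid (a point): Brass hexagon union, 14 mm across flats, 26 mm long with threaded ends, 25 g, lying with three like it in one of two like bins, side by side (either may hold them); the point is its centre.
- union_3_mid (a point): Brass hexagon union, 14 mm across flats, 26 mm long with threaded ends, 25 g, lying with three like it in one of two like bins, side by side (either may hold them); the point is its centre.
- union_4_mid (a point): Brass hexagon union, 14 mm across flats, 26 mm long with threaded ends, 25 g, lying with three like it in one of two like bins, side by side (either may hold them); the point is its centre.
- bottle: Small glass bottle with blue cap, 47 mm across, 103 mm tall, standing to the left; origin at the centre of its underside. Leave it.
- beaker: Clear beaker, 52 mm across, 70 mm tall, standing to the left; origin at the centre of its underside. Leave it.

How it is judged:
By the outcome, as a careful person would: the job done as asked, in the order asked, and still so for the second after the job is handed in, with the robot touching nothing.
It also fails if it takes over 70 s, if anything falls off the work surface, if the arm or the gripper's body presses on something with over 40 N, if the wrist force passes 120 N, or if a joint passes its speed limit or range.

## Working session

There is one attempt and no reset: what is moved stays moved. The work goes in short steps, Python scripts to look and compute and a tool call to move; the robot and the scene stay as the last step left them, time stands still between calls to the robot, and variables do not carry over. Pictures are saved under pics/ and viewed, at most 10 in all, crops included, and the job is handed in when it is done.

Besides the shell and the picture viewer there is one more tool, called after "Call:" as name([rows], argument=value, ...), one row to a line, values as JSON. apply_moves: Moves the arm, as the interface text tells. Its arguments: {"type":"object","properties":{"increments":{"type":"array"}},"required":["increments"]}

```bash
mkdir -p pics
cat > h.py <<'E'
import numpy as np, cv2
from rig import manip
from scipy.spatial.transform import Rotation as R
def cam2w(c,p):
    k=manip.calibration(c) if isinstance(c,str) else c
    M=cv2.Rodrigues(np.array(k["rvec"],float))[0]
    return M.T@(np.array(p)-np.array(k["tvec"]).ravel())
def w2pix(c,p):
    k=manip.calibration(c)
    q=cv2.Rodrigues(np.array(k["rvec"],float))[0]@np.array(p)+np.array(k["tvec"]).ravel()
    s=q[:2]/q[2]; s=s*(1+k["k1"]*(s@s)); return np.array([k["fx"]*s[0]+k["cx"],k["fy"]*s[1]+k["cy"]])
def pix2w(c,uv,z):
    k=manip.calibration(c)
    d=np.array([(uv[0]-k["cx"])/k["fx"],(uv[1]-k["cy"])/k["fy"]]); s=d.copy()
    for _ in range(20): s=d/(1+k["k1"]*(s@s))
    M=cv2.Rodrigues(np.array(k["rvec"],float))[0]; o=-M.T@np.array(k["tvec"]).ravel(); r=M.T@np.array([*s,1])
    return o+r*(z-o[2])/r[2]
def tool():
    o=manip.get_obs(); q=o["eef_rot"]; return np.array(o["eef_pos"]),R.from_quat([*q[1:],q[0]]).as_matrix(),o
E
python3 - <<'E'
from h import *
ims=[]
for c in("top","side"):
    cv2.imwrite(f"pics/a_{c}.png",manip.grab_frame(c))
    for t in("tray_mid","brass_bar","brass_hinge","vials_bar","union_1_mid","bottle","beaker"):
        for d in manip.mark_of(t,c)[:4]: print(c,t,round(d["score"],2),cam2w(c,d["location"]).round(3))
p,M,o=tool();print(p,M.round(3),o["q"],o["t"])
E
```

```text
top tray_mid 0.59 [ 0.42  -0.241  0.008]
top brass_bar 0.93 [0.683 0.041 0.238]
top brass_hinge 0.83 [0.606 0.039 0.091]
top vials_bar 0.78 [ 0.693 -0.068  0.235]
top vials_bar 0.52 [ 0.559  0.344 -0.002]
top union_1_mid 0.53 [0.614 0.035 0.104]
top union_1_mid 0.44 [ 0.559  0.345 -0.001]
top bottle 0.76 [ 0.479  0.394 -0.   ]
top beaker 0.55 [0.559 0.343 0.001]
side tray_mid 0.57 [ 0.416 -0.237  0.004]
side brass_bar 0.9 [0.677 0.037 0.239]
side brass_hinge 0.83 [0.604 0.031 0.087]
side vials_bar 0.92 [ 0.69  -0.068  0.241]
side bottle 0.83 [ 0.479  0.391 -0.001]
side beaker 0.86 [0.555 0.345 0.004]
[0.15941763 0.63018302 0.19656999] [[-0.969  0.245  0.   ]
 [ 0.245  0.969  0.   ]
 [ 0.     0.    -1.   ]] [-1.05976692  0.50085047 -0.42700424  1.55037635  0.2208126   1.13826935
 -0.21027796] 0.8
```

```bash
python3 -c "
import cv2,numpy as np
a=cv2.imread('pics/a_top.png');b=cv2.imread('pics/a_side.png')
cv2.imwrite('pics/a.png',cv2.resize(np.hstack([a,b]),(800,300)))"
```

```text
(no output)
```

View pics/a_top.png

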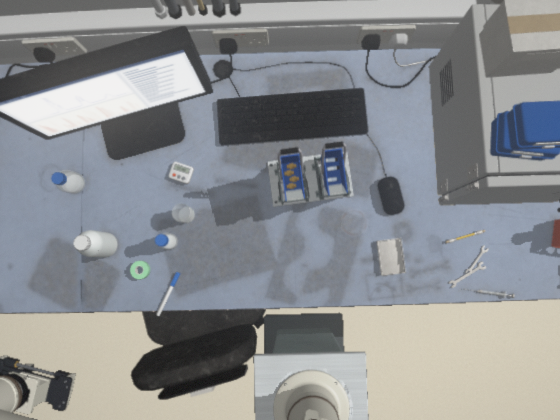

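View pics/a_side.png

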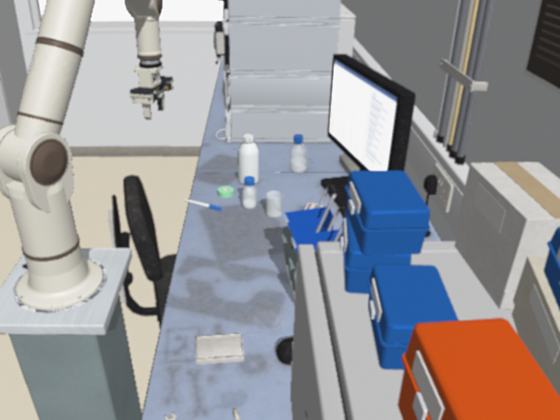

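The top view shows the brass unions in the left bin (291,175), the vials in the right bin (335,170) and the tray at about (390,257). The side view agrees: the tray is at (220,348) and free. Next I'll measure the yaw of the tray and the unit.

Run:
```python
from h import *
for i in range(3):
  for c in("top","side"):
    manip.grab_frame(c)
    for t in("tray_mid","brass_bar","brass_hinge","vials_bar"):
        for d in manip.mark_of(t,c)[:1]: print(c,t,round(d["score"],2),cam2w(c,d["location"]).round(3))
for c in("top","side"):
    m=manip.cut_out("tray_mid",c)[0]["pixels"].astype(np.uint8)
    cn=max(cv2.findContours(m,0,2)[0],key=cv2.contourArea)[:,0]
    w=np.array([pix2w(c,u,.012)[:2] for u in cn.astype(float)],np.float32)
    r=cv2.minAreaRect(w*1000);print(c,r)
```

```text
top tray_mid 0.69 [ 0.417 -0.243  0.008]
top brass_bar 0.64 [0.684 0.042 0.235]
top brass_hinge 0.6 [0.604 0.035 0.09 ]
top vials_bar 0.65 [ 0.694 -0.068  0.233]
side tray_mid 0.56 [ 0.42  -0.237  0.006]
side brass_bar 0.57 [0.68  0.038 0.239]
side brass_hinge 0.96 [0.602 0.032 0.086]
side vials_bar 0.84 [ 0.691 -0.069  0.241]
top tray_mid 0.65 [ 0.419 -0.242  0.008]
top brass_bar 0.62 [0.682 0.039 0.237]
top brass_hinge 0.73 [ 0.48   0.393 -0.003]
top vials_bar 0.9 [ 0.694 -0.068  0.238]
side tray_mid 0.94 [ 0.418 -0.24   0.004]
side brass_bar 0.85 [0.681 0.04  0.238]
side brass_hinge 0.79 [0.603 0.03  0.088]
side vials_bar 0.57 [ 0.694 -0.07   0.24 ]
top tray_mid 0.82 [ 0.418 -0.242  0.009]
top brass_bar 0.63 [0.684 0.039 0.235]
top brass_hinge 0.95 [0.605 0.037 0.089]
top vials_bar 0.63 [ 0.694 -0.068  0.238]
side tray_mid 0.83 [ 0.416 -0.239  0.007]
side brass_bar 0.65 [0.679 0.04  0.238]
side brass_hinge 0.75 [0.602 0.029 0.089]
side vials_bar 0.66 [ 0.691 -0.068  0.239]
top ((420.7095642089844, -241.44647216796875), (101.15824127197266, 70.24907684326172), 4.274685859680176)
side ((417.81573486328125, -246.83908081054688), (101.15673828125, 82.9168701171875), 3.4835634231567383)
```

```bash
cat >> h.py <<'E'
def plan(*tg):  # tg: (x,y,z,yaw of tool y deg); all relative to the current commanded pose
    p,M,o=tool(); y0=np.degrees(np.arctan2(M[1,1],M[0,1]))
    print("t",o["t"],"p",p.round(4),"yaw",round(y0,2),"F",np.round(o["force"],1),"w",round(o["grip_width"],3))
    for x,y,z,a in tg: print((100*M.T@(np.array([x,y,z])-p)).round(2), round(-((a-y0+180)%360-180),1))
E
python3 - <<'E'
from h import *
plan((.40,.36,.25,80),(.47,.15,.25,86),(.4185,-.2405,.2,94.3))
E
```

```text
t 2.4 p [0.1594 0.6302 0.1965] yaw 75.8 F [-0.1  0.6  1.1] w 1.001
[-29.95 -20.29  -5.35] -4.2
[-41.89 -38.93  -5.35] -10.2
[-46.47 -78.05  -0.35] -18.5
```

Call:
apply_moves([
  [-1,[-5,-3.4,-1],-1],
  [-1,[-10,-6.8,-2],-2],
  [-1,[-15,-10,-3],-2],
  [-1,[-20,-13.5,-4],-3],
  [-1,[-25,-17,-5],-4],
  [-1,[-30,-20.3,-5.3],-4],
  [-1,[-33,-24,-5.3],-5],
  [-1,[-36,-28.5,-5.3],-7],
])

```text
t: 3.2
eef_pos: [0.4099, 0.3221, 0.248]
eef_rot: [0.001, 0.063, 0.998, 0.001]
force: [1.6, 0.8, -0.3]
grip_width: 0.997
grip_force: 0.0
```

Run:
```python
from h import *
plan((.47,.15,.25,86),(.4185,-.2405,.2,94.3))
```

```text
t 3.2 p [0.4099 0.3221 0.248 ] yaw 82.83 F [ 1.6  0.8 -0.3] w 0.997
[ -8.11 -16.33  -0.21] -3.2
[ -7.87 -55.72   4.74] -11.5
```

Call:
apply_moves([
  [-1,[-4,-5,0],-1],
  [-1,[-7,-10,0],-2],
  [-1,[-8,-16,0],-3],
  [-1,[-8,-21,0],-4],
  [-1,[-8,-26,0],-5],
  [-1,[-8,-31,0],-6],
  [-1,[-8,-36,0],-7],
  [-1,[-8,-40,0],-9],
])

```text
t: 4.0
eef_pos: [0.4395, -0.0644, 0.2478]
eef_rot: [0.001, -0.016, 1.0, -0.0]
force: [0.8, 0.7, -0.3]
grip_width: 1.002
grip_force: 0.0
```

Run:
```python
from h import *
plan((.4185,-.2405,.12,94.3))
```

```text
t 4.0 p [ 0.4395 -0.0644  0.2478] yaw 91.87 F [ 0.8  0.7 -0.3] w 1.002
[  2.69 -17.53  12.77] -2.4
```

Call:
apply_moves([
  [-1,[0.7,-4.5,1.5],-1],
  [-1,[1.4,-9,3],-2],
  [-1,[2,-13,5],-2.4],
  [-1,[2.7,-17.5,7],-2.4],
  [-1,[2.7,-17.5,10],-2.4],
  [-1,[2.7,-17.5,12.8],-2.4],
  [-1,[2.7,-17.5,12.8],-2.4],
  [-1,[2.7,-17.5,12.8],-2.4],
])

```text
t: 4.8
eef_pos: [0.4185, -0.2381, 0.1196]
eef_rot: [-0.0, -0.037, 0.999, 0.0]
force: [0.2, -0.2, 0.2]
grip_width: 0.999
grip_force: 0.0
```

Run:
```python
from h import *
cv2.imwrite("pics/w1.png",manip.grab_frame("wrist"))
for d in manip.mark_of("tray_mid","wrist")[:2]: print(d["score"],cam2w("wrist",d["location"]).round(4))
for d in manip.cut_out("tray_mid","wrist")[:1]:
    cn=max(cv2.findContours(d["pixels"].astype(np.uint8),0,2)[0],key=cv2.contourArea)[:,0]
    w=np.array([pix2w("wrist",u,.012)[:2] for u in cn.astype(float)],np.float32)
    print(cv2.minAreaRect(w*1000))
plan((.4185,-.2405,.004,94.3))
```

```text
0.56 [ 0.4234 -0.2423  0.0104]
((421.2851867675781, -241.10086059570312), (101.67488861083984, 71.05826568603516), 4.867734432220459)
t 4.95 p [ 0.42   -0.2386  0.121 ] yaw 94.25 F [-0.3  0.5 -0.2] w 1.003
[ 0.19 -0.17 11.7 ] -0.0
```

View pics/w1.png

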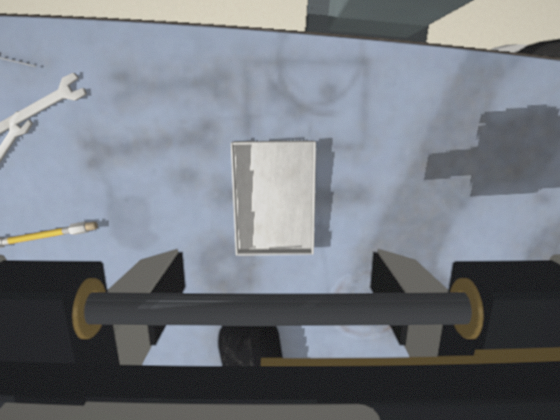

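The wrist view shows the tray squarely between the open fingers, centred at about (275,197), so I'll lower and grip.

Call:
apply_moves([
  [-1,[-0.1,-0.3,4],0],
  [-1,[-0.1,-0.3,8],0],
  [-1,[-0.1,-0.3,10.5],0],
  [-1,[-0.1,-0.3,11.6],0],
  [-1,[-0.1,-0.3,11.6],0],
  [1,[-0.1,-0.3,11.6],0],
  [1,[-0.1,-0.3,11.6],0],
  [1,[-0.1,-0.3,11.6],0],
])

```text
t: 5.75
eef_pos: [0.4209, -0.2417, 0.0047]
eef_rot: [0.001, -0.037, 0.999, -0.001]
force: [-0.3, -0.1, 0.3]
grip_width: 0.788
grip_force: 0.0
```

Call:
apply_moves([
  [1,[0,0,0],0],
  [1,[0,0,0],0],
  [1,[0,0,0],0],
  [1,[0,0,-1.5],0],
  [1,[0,0,-3],0],
  [1,[0,0,-4],0],
  [1,[0,0,-4],0],
])

```text
t: 6.45
eef_pos: [0.4208, -0.2418, 0.0446]
eef_rot: [0.001, -0.037, 0.999, -0.001]
force: [0.5, -0.7, -0.1]
grip_width: 0.175
grip_force: 0.0
```

Run:
```python
from h import *
manip.grab_frame("side")
for d in manip.mark_of("tray_mid","side")[:2]: print(d["score"],cam2w("side",d["location"]).round(4))
plan((.4875,.0205,.044,96),(.4875,.0205,.005,96))
```

```text
t 6.55 p [ 0.4197 -0.2411  0.0433] yaw 94.21 F [-0.4 -0.6 -0.2] w 0.091
[-8.68 25.6  -0.07] -1.8
[-8.68 25.6   3.83] -1.8
```

Call:
apply_moves([
  [-1,[0,0,-7.6],0],
  [-1,[0,0,-7.6],0],
  [-1,[0,0,-7.6],0],
  [-1,[0,0,-7.6],0],
  [-1,[0,0,-7.6],0],
  [-1,[0,0,-7.6],0],
  [-1,[0,0,-7.6],0],
  [-1,[0,0,-7.6],0],
])

```text
t: 7.35
eef_pos: [0.4193, -0.241, 0.1186]
eef_rot: [-0.001, -0.037, 0.999, 0.0]
force: [0.9, -0.0, 0.1]
grip_width: 0.739
grip_force: 0.0
```

Run:
```python
from h import *
cv2.imwrite("pics/w2.png",manip.grab_frame("wrist"))
for d in manip.mark_of("tray_mid","wrist")[:2]: print(d["score"],cam2w("wrist",d["location"]).round(4))
for d in manip.cut_out("tray_mid","wrist")[:1]:
    cn=max(cv2.findContours(d["pixels"].astype(np.uint8),0,2)[0],key=cv2.contourArea)[:,0]
    w=np.array([pix2w("wrist",u,.012)[:2] for u in cn.astype(float)],np.float32)
    print(cv2.minAreaRect(w*1000))
plan((.4185,-.2405,.004,94.3))
```

```text
0.79 [ 0.4203 -0.2381  0.004 ]
((419.58831787109375, -240.5275421142578), (102.06440734863281, 72.44395446777344), 5.242635250091553)
t 7.5 p [ 0.4196 -0.2412  0.1191] yaw 94.2 F [-0.2 -0.5  0.1] w 0.868
[ 0.1   0.07 11.51] -0.1
```

View pics/w2.png

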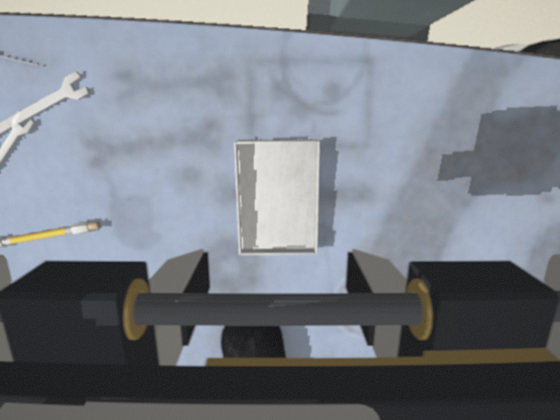

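The tray hasn't moved: the fingertips sit higher when open than the shut-finger TCP, so they passed over it. I'll go down again, deeper and in small steps, watching the force.

Call:
apply_moves([
  [-0.78,[-0.1,0,4],0],
  [-0.78,[-0.1,0,8],0],
  [-0.78,[-0.1,0,10.5],0],
  [-0.78,[-0.1,0,11.6],0],
  [-0.78,[-0.1,0,12.0],0],
  [-0.78,[-0.1,0,12.2],0],
  [-0.78,[-0.1,0,12.2],0],
])

```text
t: 8.2
eef_pos: [0.4216, -0.2416, -0.0018]
eef_rot: [0.001, -0.037, 0.999, -0.0]
force: [-0.5, -0.1, 0.1]
grip_width: 0.89
grip_force: 0.0
```

Call:
apply_moves([
  [-0.78,[0,0,0.2],0],
  [-0.78,[0,0,0.3],0],
  [-0.78,[0,0,0.3],0],
])

```text
t: 8.5
eef_pos: [0.421, -0.2412, -0.0053]
eef_rot: [0.0, -0.037, 0.999, -0.0]
force: [-0.4, 0.2, 0.1]
grip_width: 0.886
grip_force: 0.0
```

Call:
apply_moves([
  [-0.78,[0,0,0.2],0],
  [-0.3,[0,0,0.2],0],
  [-0.3,[0,0,0.2],0],
  [-0.3,[0,0,0.2],0],
  [-0.3,[0,0,0.2],0],
])

```text
t: 9.0
eef_pos: [0.4207, -0.2411, -0.0077]
eef_rot: [-0.0, -0.037, 0.999, 0.0]
force: [-0.3, -0.5, 0.3]
grip_width: 0.662
grip_force: 0.0
```

Run:
```python
from h import *
im=manip.grab_frame("side"); u=w2pix("side",[.42,-.24,.02]).astype(int);print(u)
a=im[u[1]-90:u[1]+60,u[0]-100:u[0]+100]; a=cv2.resize(a,None,fx=2.5,fy=2.5,interpolation=2)
b=cv2.resize(manip.grab_frame("wrist"),(500,375))[0:375]
cv2.imwrite("pics/s3.png",cv2.resize(np.hstack([a,b]),(800,300)))
print(tool()[2]["grip_width"])
```

```text
[220 342]
0.6529085025912645
```

View pics/s3.png

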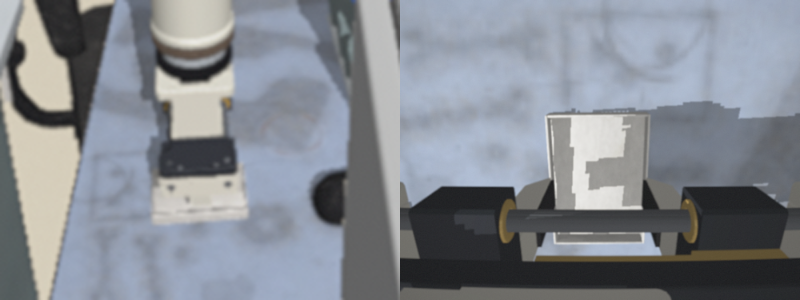

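Call:
apply_moves([
  [-0.78,[0,0,0],0],
  [-0.78,[0,0,0],0],
  [-0.78,[0,0,0],0],
  [-0.78,[0,0,0],0],
  [-0.78,[0,0,0.15],0],
  [-0.78,[0,0,0.3],0],
  [-0.78,[0,0,0.3],0],
])

```text
t: 9.8
eef_pos: [0.4205, -0.241, -0.011]
eef_rot: [-0.0, -0.037, 0.999, 0.0]
force: [-0.9, -1.2, -0.5]
grip_width: 0.889
grip_force: 0.0
```

Call:
apply_moves([
  [-0.78,[0,0,0.15],0],
  [-0.78,[0,0,0.3],0],
  [-0.78,[0,0,0.3],0],
])

```text
t: 10.1
eef_pos: [0.4205, -0.241, -0.0139]
eef_rot: [-0.0, -0.037, 0.999, 0.0]
force: [-0.5, -0.4, -0.4]
grip_width: 0.883
grip_force: 0.0
```

Call:
apply_moves([
  [-0.78,[0,0,0.15],0],
  [-0.78,[0,0,0.3],0],
  [-0.78,[0,0,0.3],0],
])

```text
t: 10.4
eef_pos: [0.4205, -0.241, -0.0169]
eef_rot: [-0.0, -0.037, 0.999, 0.0]
force: [-0.6, 0.2, 0.3]
grip_width: 0.89
grip_force: 0.0
```

Call:
apply_moves([
  [-0.4,[0,0,0],0],
  [-0.4,[0,0,0],0],
  [-0.4,[0,0,0],0],
  [-0.4,[0,0,0],0],
])

```text
t: 10.8
eef_pos: [0.4211, -0.2414, -0.0159]
eef_rot: [0.0, -0.037, 0.999, -0.0]
force: [-0.6, 1.4, 8.1]
grip_width: 0.702
grip_force: 3.6
```

Call:
apply_moves([
  [-0.8,[0,0,-0.2],0],
  [-0.8,[0,0,-0.2],0],
  [-0.8,[0,0,-0.2],0],
  [-0.8,[0,0,0],0],
  [-0.8,[0,0,0.2],0],
  [-0.8,[0,0,0.4],0],
  [-0.8,[0,0,0.4],0],
])

```text
t: 11.5
eef_pos: [0.4203, -0.2409, -0.0211]
eef_rot: [-0.0, -0.037, 0.999, 0.0]
force: [-0.4, 0.1, -0.6]
grip_width: 0.9
grip_force: 0.0
```

Call:
apply_moves([
  [-0.8,[0,0,0.15],0],
  [-0.8,[0,0,0.3],0],
  [-0.8,[0,0,0.3],0],
])

```text
t: 11.8
eef_pos: [0.4206, -0.241, -0.0239]
eef_rot: [-0.0, -0.037, 0.999, 0.0]
force: [-0.4, -0.7, -0.5]
grip_width: 0.898
grip_force: 0.0
```

Call:
apply_moves([
  [-0.6,[0,0,0],0],
  [-0.5,[0,0,0],0],
  [-0.4,[0,0,0],0],
  [-0.4,[0,0,0],0],
])

```text
t: 12.2
eef_pos: [0.4207, -0.2412, -0.0236]
eef_rot: [0.0, -0.037, 0.999, -0.0]
force: [0.4, 0.6, -0.4]
grip_width: 0.761
grip_force: 30.0
```

Width 0.761 is 70 mm and the grip force is 30 N, so the tray is held. Now I'll lift and carry it.

Call:
apply_moves([
  [1,[0,0,-0.5],0],
  [1,[0,0,-1.5],0],
  [1,[0,0,-3],0],
  [1,[0,0,-4],0],
  [1,[0,0,-4],0],
])

```text
t: 12.7
eef_pos: [0.4221, -0.2418, 0.0181]
eef_rot: [0.002, -0.037, 0.999, -0.001]
force: [-0.2, -0.9, -0.4]
grip_width: 0.767
grip_force: 30.0
```

Run:
```python
from h import *
manip.grab_frame("side")
for d in manip.mark_of("tray_mid","side")[:2]: print(d["score"],cam2w("side",d["location"]).round(4))
plan((.4875,.0205,.0164,96),(.4875,.0205,-.0236,96))
```

```text
0.7 [ 0.4187 -0.2381  0.046 ]
t 12.8 p [ 0.421  -0.2412  0.0167] yaw 94.21 F [ 0.6 -0.8 -1. ] w 0.765
[-8.55 25.61  0.03] -1.8
[-8.55 25.61  4.03] -1.8
```

Call:
apply_moves([
  [1,[-0.5,4,0],0],
  [1,[-1.5,8,0],0],
  [1,[-3,12,0],-0.5],
  [1,[-4.5,16,0],-1],
  [1,[-6,20,0],-1.5],
  [1,[-7.5,23.5,0],-1.8],
  [1,[-8.5,25.6,0],-1.8],
  [1,[-8.5,25.6,0],-1.8],
])

```text
t: 13.6
eef_pos: [0.4877, 0.0252, 0.0159]
eef_rot: [0.0, -0.056, 0.998, 0.001]
force: [-1.0, 0.1, -1.3]
grip_width: 0.763
grip_force: 30.0
```

Run:
```python
from h import *
for c in("top","side"):
    manip.grab_frame(c)
    for t in("tray_mid","brass_bar","brass_hinge","vials_bar"):
        for d in manip.mark_of(t,c)[:1]: print(c,t,round(d["score"],2),cam2w(c,d["location"]).round(3))
plan((.4875,.0205,-.0236,96))
```

```text
top tray_mid 0.52 [ 0.561  0.345 -0.002]
top brass_bar 0.94 [0.685 0.043 0.236]
top brass_hinge 0.61 [0.601 0.036 0.092]
top vials_bar 0.61 [ 0.697 -0.066  0.238]
side brass_bar 0.67 [0.681 0.041 0.24 ]
side brass_hinge 0.68 [0.604 0.031 0.087]
side vials_bar 0.61 [ 0.691 -0.066  0.239]
t 14.1 p [0.4866 0.0196 0.0163] yaw 95.92 F [ 0.4  0.1 -1.2] w 0.758
[-0.1   0.08  3.99] -0.1
```

Call:
apply_moves([
  [1,[-0.1,0.15,2],0],
  [1,[-0.1,0.15,3.3],0],
  [1,[-0.1,0.15,3.95],0],
  [1,[-0.1,0.15,3.95],0],
  [-1,[-0.1,0.15,3.95],0],
  [-1,[-0.1,0.15,3.95],0],
  [-1,[-0.1,0.15,3.95],0],
])

```text
t: 14.8
eef_pos: [0.4878, 0.022, -0.0229]
eef_rot: [0.0, -0.052, 0.999, 0.0]
force: [0.5, -0.6, 0.3]
grip_width: 0.969
grip_force: 0.0
```

Call:
apply_moves([
  [-1,[0,0,-3],0],
  [-1,[0,0,-8],0],
  [-1,[0,0,-13],0],
  [-1,[0,0,-18],0],
  [-1,[1,0,-23],8],
  [-1,[2,0,-28],16],
  [-1,[3,0,-30],24],
  [-1,[3,0,-30],32],
])

```text
t: 15.6
eef_pos: [0.4592, 0.0189, 0.2814]
eef_rot: [0.004, 0.228, 0.974, 0.002]
force: [1.0, 0.9, 0.5]
grip_width: 0.997
grip_force: 0.0
```

Run:
```python
from h import *
for c in("top","side","wrist"):
    im=manip.grab_frame(c)
    for t in("tray_mid","brass_bar","vials_bar"):
        for d in manip.mark_of(t,c)[:1]: print(c,t,round(d["score"],2),cam2w(c,d["location"]).round(3))
    for d in manip.cut_out("tray_mid",c)[:1]:
        cn=max(cv2.findContours(d["pixels"].astype(np.uint8),0,2)[0],key=cv2.contourArea)[:,0]
        w=np.array([pix2w(c,u,.012)[:2] for u in cn.astype(float)],np.float32)
        print(c,np.round(np.hstack([np.ravel(x) for x in cv2.minAreaRect(w*1000)]),1))
plan((.5,.02,.32,6))
```

```text
top brass_bar 0.83 [0.683 0.04  0.234]
top vials_bar 0.75 [ 0.694 -0.069  0.236]
side tray_mid 0.57 [0.556 0.344 0.004]
side brass_bar 0.8 [0.676 0.04  0.239]
side vials_bar 0.57 [ 0.688 -0.068  0.24 ]
side [486.5  12.7 104.2  91.4   3. ]
wrist tray_mid 0.91 [0.489 0.024 0.007]
t 16.35 p [0.4577 0.0189 0.2767] yaw 64.02 F [-0.   0.8  0. ] w 0.999
[-3.75  1.96 -4.33] 58.0
```

Run:
```python
from h import *
plan((.47,.02,.33,6),(.682,.0405,.33,6))
print(tool()[2]["q"])
```

```text
t 16.35 p [0.4577 0.0189 0.2767] yaw 64.02 F [-0.   0.8  0. ] w 0.999
[-1.06  0.64 -5.33] 58.0
[-19.21  11.77  -5.34] 58.0
[-0.26667667  0.04138353  0.17249952  1.92527401 -0.00766491  1.17588787
  1.02590795]
```

Call:
apply_moves([
  [0.1,[-1,0.6,-3],8],
  [0.1,[-2,1.2,-5.3],16],
  [0.1,[-5,3,-5.3],24],
  [0.1,[-8.5,5.2,-5.3],32],
  [0.1,[-12,7.4,-5.3],40],
  [0.1,[-16,9.8,-5.3],48],
  [0.1,[-19.2,11.8,-5.3],56],
  [0.1,[-19.2,11.8,-5.3],58],
])

```text
t: 17.15
eef_pos: [0.685, 0.042, 0.3259]
eef_rot: [-0.001, 0.67, 0.742, -0.001]
force: [-0.6, 1.0, -0.3]
grip_width: 0.449
grip_force: 0.0
```

Run:
```python
from h import *
cv2.imwrite("pics/w4.png",manip.grab_frame("wrist"))
for t in("brass_bar","vials_bar","brass_hinge"):
    for d in manip.mark_of(t,"wrist")[:2]: print(t,round(d["score"],2),cam2w("wrist",d["location"]).round(4))
plan((.682,.0405,.222,6))
print(tool()[2]["q"])
```

```text
brass_bar 0.78 [0.6805 0.0362 0.243 ]
vials_bar 0.83 [ 0.6907 -0.0668  0.2438]
brass_hinge 0.71 [0.5994 0.0331 0.0955]
t 17.35 p [0.6817 0.0406 0.3296] yaw 6.07 F [ 0.6  0.5 -0.4] w 0.452
[-1.000e-02  4.000e-02  1.076e+01] 0.1
[-0.28284848  0.45493594  0.27885946  1.30038684 -0.12278085  1.40358536
  0.09546338]
```

View pics/w4.png

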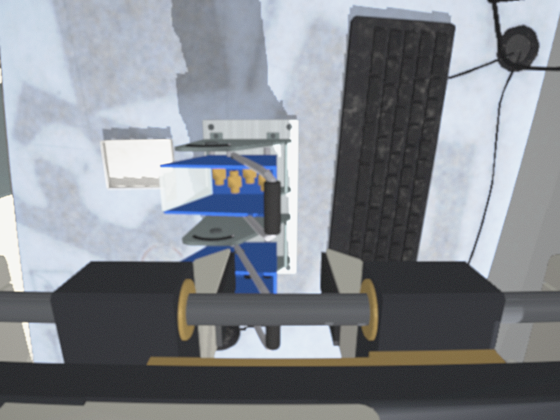

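The wrist view shows the brass bar at (272,207) between the fingers, the unions in that bin at (235,180) and the tray ahead of it at (137,163). I'll check the tray's position before pulling.

Run:
```python
from h import *
a=np.radians(6); X=np.array([np.cos(a),np.sin(a),0]);Y=np.array([-np.sin(a),np.cos(a),0]);Z=np.array([0,0,1])
h=np.array([.605,.0335,.09])
for n,p in dict(bar=h+.075*X+.15*Z,barL=h+.075*X+.15*Z+.022*Y,lipL=h-.035*X+.083*Z+.025*Y,lipR=h-.035*X+.083*Z-.025*Y,tray=np.array([.488,.0215,.007])).items(): print(n,w2pix("wrist",p).round(0))
for t in("tray_mid","brass_bar"):
    for d in manip.mark_of(t,"wrist")[:1]: print(t,round(d["score"],2),cam2w("wrist",d["location"]).round(4))
    m=manip.cut_out(t,"wrist")[0]["pixels"].astype(np.uint8); cn=max(cv2.findContours(m,0,2)[0],key=cv2.contourArea)[:,0]
    z=.012 if t[0]=='t' else .24
    print(np.round(np.hstack([np.ravel(x) for x in cv2.minAreaRect(np.array([1000*pix2w("wrist",u,z)[:2] for u in cn.astype(float)],np.float32))]),1))
```

```text
bar [274. 205.]
barL [274. 178.]
lipL [163. 163.]
lipR [168. 211.]
tray [144. 163.]
tray_mid 0.67 [0.4853 0.0198 0.0098]
[482.5  20.8 106.4  73.4   7.5]
brass_bar 0.78 [0.68   0.0359 0.246 ]
[635.9  43.4  98.   71.3   5.9]
```

Everything matches: the predicted lip falls on the picture, and the tray is within about 3 mm. Down to grip the bar.

Call:
apply_moves([
  [0.1,[0,0,4],0],
  [0.1,[0,0,8],0],
  [0.1,[0,0,10.7],0],
  [0.1,[0,0,10.7],0],
  [1,[0,0,10.7],0],
  [1,[0,0,10.7],0],
  [1,[0,0,10.7],0],
  [1,[0,0,10.7],0],
])

```text
t: 18.35
eef_pos: [0.6829, 0.0408, 0.2246]
eef_rot: [0.001, 0.669, 0.743, 0.001]
force: [-0.7, -0.4, 0.2]
grip_width: 0.149
grip_force: 0.0
```

Call:
apply_moves([
  [1,[0,0,0],0],
  [1,[0,0,0],0],
])

```text
t: 18.55
eef_pos: [0.6822, 0.0408, 0.2232]
eef_rot: [0.0, 0.669, 0.743, 0.0]
force: [0.2, -0.0, -0.0]
grip_width: 0.013
grip_force: 0.0
```

Run:
```python
from h import *
p,M,o=tool(); print(p.round(4),np.round(o["force"],1),o["grip_width"],o["grip_force"])
# arc rows in tool axes: cm
a0=np.arctan2(75,150)
for th in np.append(np.arange(0.1,1.75,.1),[1.75,1.78]):
    a=a0-th; fx=.1677*(np.sin(a)-np.sin(a0)); dz=.1677*(np.cos(a)-np.cos(a0))
    print(round(th,2),"y",round(fx*100,2),"z",round(-dz*100,2))
```

```text
[0.6822 0.0408 0.2232] [ 0.2 -0.  -0. ] 0.012653068124427824 0.0
0.1 y -1.53 z -0.67
0.2 y -3.13 z -1.19
0.3 y -4.77 z -1.55
0.4 y -6.43 z -1.74
0.5 y -8.11 z -1.76
0.6 y -9.78 z -1.61
0.7 y -11.43 z -1.3
0.8 y -13.03 z -0.83
0.9 y -14.59 z -0.2
1.0 y -16.07 z 0.58
1.1 y -17.47 z 1.51
1.2 y -18.76 z 2.57
1.3 y -19.95 z 3.76
1.4 y -21.01 z 5.06
1.5 y -21.93 z 6.46
1.6 y -22.71 z 7.94
1.7 y -23.34 z 9.49
1.75 y -23.6 z 10.29
1.78 y -23.73 z 10.78
```

The fingers shut to 0.01, so they missed. The real tips lie roughly 25–30 mm behind the reported TCP, which fits what happened at the tray. I'll go up, reopen and grip deeper.

Call:
apply_moves([
  [1,[0,0,-2],0],
  [0.1,[0,0,-4],0],
  [0.1,[0,0,-4],0],
  [0.1,[0,0,-4],0],
  [0.1,[0,0,-4],0],
  [0.1,[0,0,-4],0],
  [0.1,[0,0,-4],0],
])

```text
t: 19.25
eef_pos: [0.6815, 0.0408, 0.2618]
eef_rot: [-0.001, 0.669, 0.743, -0.001]
force: [0.3, -0.1, 0.2]
grip_width: 0.436
grip_force: 0.0
```

Call:
apply_moves([
  [0.1,[0,0,3],0],
  [0.1,[0,0,5],0],
  [0.1,[0,0,6],0],
  [0.1,[0,0,6.4],0],
  [0.1,[0,0,6.4],0],
])

```text
t: 19.75
eef_pos: [0.682, 0.0408, 0.1987]
eef_rot: [-0.0, 0.669, 0.743, -0.0]
force: [-0.3, -0.1, -0.5]
grip_width: 0.449
grip_force: 0.0
```

Call:
apply_moves([
  [1,[0,0,0],0],
  [1,[0,0,0],0],
  [1,[0,0,0],0],
  [1,[0,0,0],0],
  [1,[0,0,0],0],
])

```text
t: 20.25
eef_pos: [0.6809, 0.0406, 0.1994]
eef_rot: [-0.001, 0.669, 0.743, -0.001]
force: [-5.3, -0.0, 4.0]
grip_width: 0.139
grip_force: 30.0
```

The bar is held at 0.139 (about 13 mm) with 30 N. Now I'll swing it along the arc.

Call:
apply_moves([
  [1,[0,-0.75,-0.35],0],
  [1,[0,-1.53,-0.67],0],
  [1,[0,-2.3,-0.95],0],
  [1,[0,-3.13,-1.19],0],
  [1,[0,-3.95,-1.4],0],
  [1,[0,-4.77,-1.55],0],
  [1,[0,-5.6,-1.67],0],
  [1,[0,-6.43,-1.74],0],
])

```text
t: 21.05
eef_pos: [0.6177, 0.0341, 0.2169]
eef_rot: [0.0, 0.669, 0.743, 0.0]
force: [3.9, 0.3, 2.3]
grip_width: 0.14
grip_force: 30.0
```

Run:
```python
from h import *
p,M,o=tool(); print(p.round(4),np.round(o["force"],1),o["grip_width"],o["grip_force"])
c="side"; manip.grab_frame(c)
for t in("brass_bar","vials_bar"):
  for d in manip.mark_of(t,c)[:1]: print(c,t,round(d["score"],2),cam2w(c,d["location"]).round(3))
```

```text
[0.6177 0.0341 0.2169] [3.9 0.3 2.3] 0.140242635858729 30.000102818012238
side brass_bar 0.79 [0.618 0.032 0.257]
side vials_bar 0.61 [ 0.695 -0.07   0.238]
```

Call:
apply_moves([
  [1,[0,-1.68,-0.02],0],
  [1,[0,-3.35,0.13],0],
  [1,[0,-5.0,0.44],0],
  [1,[0,-6.6,0.91],0],
  [1,[0,-8.16,1.54],0],
  [1,[0,-9.64,2.32],0],
  [1,[0,-11.04,3.25],0],
  [1,[0,-12.33,4.31],0],
])

```text
t: 22.0
eef_pos: [0.4933, 0.0215, 0.1721]
eef_rot: [-0.001, 0.669, 0.743, -0.001]
force: [2.6, 1.9, -1.4]
grip_width: 0.143
grip_force: 30.0
```

Call:
apply_moves([
  [1,[0,-1.19,1.19],0],
  [1,[0,-2.25,2.49],0],
  [1,[0,-3.17,3.89],0],
  [1,[0,-3.95,5.37],0],
  [1,[0,-4.58,6.92],0],
  [1,[0,-4.84,7.72],0],
  [1,[0,-4.9,7.9],0],
  [1,[0,-4.9,7.9],0],
])

```text
t: 22.8
eef_pos: [0.446, 0.0166, 0.0952]
eef_rot: [-0.001, 0.669, 0.743, -0.0]
force: [-2.4, 2.8, 15.4]
grip_width: 0.141
grip_force: 30.0
```

Run:
```python
from h import *
p,M,o=tool(); print(o["t"],p.round(4),np.round(o["force"],1),o["grip_width"])
a=manip.grab_frame("side"); b=manip.grab_frame("top")
for t in("brass_bar","vials_bar","union_1_mid"):
  for d in manip.mark_of(t,"top")[:4]: print("top",t,round(d["score"],2),cam2w("top",d["location"]).round(3))
for t in("brass_bar","union_1_mid"):
  for d in manip.mark_of(t,"side")[:4]: print("side",t,round(d["score"],2),cam2w("side",d["location"]).round(3))
cr=lambda im,c,p:cv2.resize(im[max(0,int(p[1])-70):int(p[1])+70,int(p[0])-90:int(p[0])+90],(400,311),interpolation=2)
q=np.array([.5,.02,.08])
cv2.imwrite("pics/s5.png",np.hstack([cr(a,0,w2pix("side",q)),cr(b,0,w2pix("top",q))]))
```

```text
22.8 [0.446  0.0166 0.0952] [-2.4  2.8 15.4] 0.14139434341998722
top vials_bar 0.98 [ 0.697 -0.065  0.237]
side brass_bar 0.98 [0.444 0.013 0.134]
side union_1_mid 0.54 [0.469 0.022 0.008]
```

View pics/s5.png

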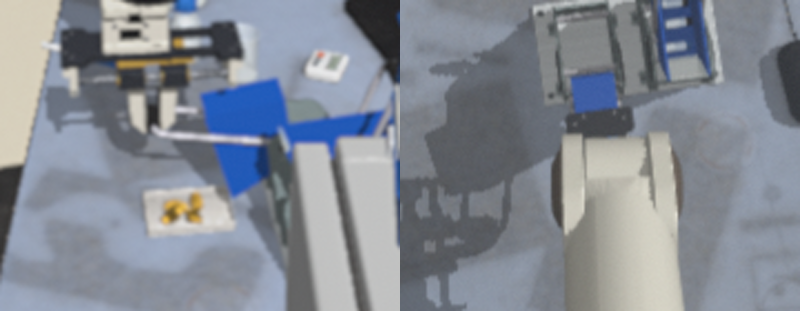

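At the stop (15 N reaction, the bar where it should be). The unions lie in the tray at about (185,210) in the left view. I'll pause briefly, then swing the bin back.

Call:
apply_moves([
  [1,[0,0,0],0],
  [1,[0,0,0],0],
  [1,[0,0.32,-0.98],0],
  [1,[0,0.95,-2.53],0],
  [1,[0,1.73,-4.01],0],
  [1,[0,2.65,-5.41],0],
  [1,[0,3.71,-6.71],0],
  [1,[0,4.9,-7.9],0],
])

```text
t: 23.95
eef_pos: [0.4901, 0.0211, 0.1722]
eef_rot: [-0.004, 0.669, 0.743, -0.004]
force: [-7.9, 1.0, 3.3]
grip_width: 0.142
grip_force: 30.0
```

Call:
apply_moves([
  [1,[0,1.29,-1.06],0],
  [1,[0,2.69,-1.99],0],
  [1,[0,4.17,-2.77],0],
  [1,[0,5.73,-3.4],0],
  [1,[0,7.33,-3.87],0],
  [1,[0,8.98,-4.18],0],
  [1,[0,10.65,-4.33],0],
  [1,[0,12.33,-4.31],0],
])

```text
t: 24.75
eef_pos: [0.616, 0.0334, 0.2156]
eef_rot: [-0.002, 0.669, 0.743, -0.002]
force: [-2.0, -0.9, -0.1]
grip_width: 0.14
grip_force: 30.0
```

Call:
apply_moves([
  [1,[0,0.83,0.07],0],
  [1,[0,1.66,0.19],0],
  [1,[0,2.48,0.34],0],
  [1,[0,3.3,0.55],0],
  [1,[0,4.13,0.79],0],
  [1,[0,4.9,1.07],0],
  [1,[0,5.68,1.39],0],
  [1,[0,6.43,1.74],0],
])

```text
t: 25.55
eef_pos: [0.6815, 0.0402, 0.1986]
eef_rot: [-0.001, 0.669, 0.743, -0.001]
force: [-28.6, -4.8, 33.8]
grip_width: 0.141
grip_force: 30.0
```

Shut, and pressing on its stop. I'll back off slightly, open, and rise clear.

Call:
apply_moves([
  [1,[0,-0.1,-0.1],0],
  [0.2,[0,-0.1,-0.1],0],
  [0.2,[0,-0.1,-0.1],0],
  [0.2,[0,-0.1,-0.1],0],
  [0.2,[0,-0.1,-0.1],0],
  [0.2,[0,-0.1,-0.1],0],
])

```text
t: 26.15
eef_pos: [0.6812, 0.0411, 0.1999]
eef_rot: [0.0, 0.669, 0.743, 0.0]
force: [-0.1, 0.3, 0.8]
grip_width: 0.399
grip_force: 0.0
```

Call:
apply_moves([
  [0.2,[0,0,-3],0],
  [0.2,[0,0,-7],0],
  [0.2,[0,0,-12],0],
  [0.2,[0,-4,-14],0],
  [0.2,[3,-8,-14],0],
  [0.2,[7,-11,-14],0],
  [0.2,[12,-14,-14],0],
  [0.2,[16,-17,-14],0],
])

```text
t: 26.95
eef_pos: [0.4994, 0.1774, 0.3404]
eef_rot: [0.0, 0.669, 0.743, 0.001]
force: [-0.2, 1.5, -0.3]
grip_width: 0.4
grip_force: 0.0
```

Run:
```python
from h import *
p,M,o=tool(); print(o["t"],p.round(4),np.round(o["force"],1))
ims=[]
q=np.array([.55,.02,.1])
for c in("side","top"):
  a=manip.grab_frame(c)
  for t in("brass_bar","vials_bar","union_1_mid","tray_mid","bottle","beaker"):
    for d in manip.mark_of(t,c)[:5]: print(c,t,round(d["score"],2),cam2w(c,d["location"]).round(3))
  u=w2pix(c,q).astype(int); ims.append(cv2.resize(a[max(0,u[1]-70):u[1]+70,u[0]-90:u[0]+90],(400,311),interpolation=2))
cv2.imwrite("pics/s6.png",np.hstack(ims))
```

```text
26.95 [0.4994 0.1774 0.3404] [-0.2  1.5 -0.3]
side brass_bar 0.67 [0.679 0.04  0.238]
side vials_bar 0.89 [ 0.691 -0.068  0.24 ]
side union_1_mid 0.51 [0.466 0.017 0.008]
side tray_mid 0.84 [0.483 0.025 0.003]
side bottle 0.78 [ 0.481  0.395 -0.001]
side bottle 0.68 [0.484 0.026 0.004]
side beaker 0.63 [0.56  0.349 0.003]
top brass_bar 0.66 [0.687 0.04  0.236]
top vials_bar 0.96 [ 0.694 -0.065  0.24 ]
top vials_bar 0.46 [0.485 0.02  0.007]
top vials_bar 0.31 [0.467 0.019 0.009]
top union_1_mid 0.4 [0.466 0.019 0.009]
top tray_mid 0.94 [0.484 0.021 0.009]
top bottle 0.52 [0.48  0.393 0.   ]
```

View pics/s6.png

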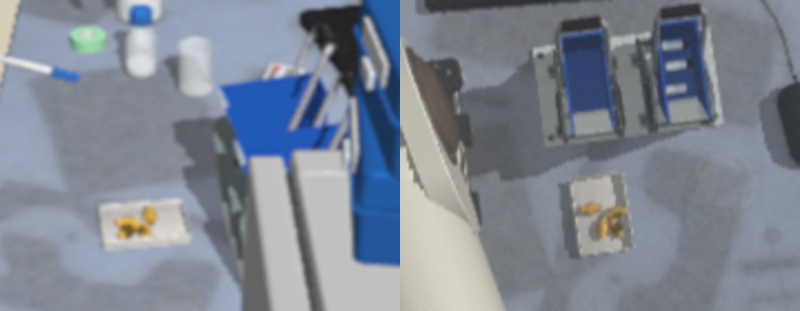

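Both bins are shut: the brass bin is empty and the vials are still in theirs. The unions lie in the flat tray (about (135,222) left, (607,215) right), and the bench around it is clear.

```bash
python3 -c "
from rig import manip
print(manip.finish_job())"
```

```text
the job is handed in; nothing more can be done
None
```

The job is handed in at about 27 s: the brass-union bin is empty and shut again, its unions are in the tray flat on the bench (seen as a clump, not counted one by one), the vials bin is still shut, and the bottle and beaker are unmoved.

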